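# Hold a moulding block in the bench hook

## Robot

A 6-joint arm with a two-finger parallel gripper is mounted at the origin on the work surface. World frame = base frame: x ahead of the robot, y to its left, z up, the work surface at z = 0. Lengths are in m, angles in rad, forces in N, time in s.
With the tool pointing down it reaches from about 0.225 to 0.875 m from the base axis. Payload 3.4 kg.
Tool frame: the origin (TCP) lies between the finger pads; the fingertips stand 8 mm ahead of it and the grasp point (between the pads) lies 11 mm behind it; z points along the fingers, y is the line along which they close (so a half turn about z gives the same grasp; the last joint's range is limited). The gripper opens to 85 mm and grips with 20 to 120 N. Pads are 22 mm wide; open, the fingers measure 114 mm over their backs; the gripper's body (76 mm by 85 mm) begins 54 mm behind the grasp point. The pads swing forward as they close: fully open they stand 13 mm farther back than shut.
Start: joints at [-1.265, 0.276, 1.505, -0, 1.361, -0.121], TCP at [0.238, -0.523, 0.239] pointing down, gripper open.
Joint ranges: [-2.89, 2.89], [-0.75, 2.08], [0.22, 2.7], [-1.18, 4.32], [0.11, 2.71], [-2.7, 2.7]. Speed limits (rad/s): [2.57, 2.57, 3.14, 3.14, 3.14, 3.14].

## Interface

Orientations are given as a unit quaternion [w, x, y, z].
In Python, from rig import manip gives the robot as it stands.
- The arm moves only by the tool move_arm, never from a script. Its argument "deltas" is a list that holds one entry, the list of rows, each a list of 5 numbers: the shift along the tool's x, y, z normalised to -1 to 1, where 1 is 80 cm, then the turn about the tool's z normalised to -1 to 1, where 1 is 120 degrees, then the closure, from -1 (fully open) to 1 (shut). In form: [[[tx, ty, tz, twist, grip], ...]]. A call has 1 to 12 rows; each row is the pose to reach, as a shift and turn from the pose commanded when the call began, along the tool's axes at that moment; what a row does not reach only later rows make up. A row lasts 1/10 s, in which the tool goes at most 50 mm and 8.59 degrees, less where a joint would pass 70% of its speed; a pose out of reach is approached as far as the arm can. A call with a number of a shift or a turn outside -1 to 1 is refused whole. A call with a gripper value outside its range is refused whole. The fingers move at their own pace and stop on an object; "squeeze" is the grip in N (left out, the last holds). Time passes only in rows, so rows that repeat a pose let the fingers close. It gives the time, the measured TCP pose, the force, the opening and the grip force at its end, in the units of the state.
- manip.get_state(): the state, without advancing time (a new reading comes with each control period).
- manip.get_image(name): name is "scene" or "top" or "wrist"; returns the picture (420x560x3 uint8, red, green, blue); there is no depth.
- manip.camera_params(name): a dict with "fx", "fy", "cx", "cy" (pixels), "R" (3x3) and "t" (3): a world point X has camera coordinates R X + t; the wrist camera has in their place "tool_from_camera" (4x4, takes a point from camera to tool coordinates, whose origin is the TCP and whose axes are the flange's). Camera axes: x right, y down, z forward; pixel columns grow to the right and rows downward; lengths in m; the calibration is good to about 2 mm. A picture is of the moment at which its call begins: read the wrist's pose just before it. camera_params takes no time and is no camera call.
- manip.sign_off(): hands the job in; it is judged then, once.
The state is a dict: "clock": time; "qpos": joint angles; "qd": joint speeds; "effort": joint torques, N m; "position": TCP position; "ee_rot": TCP orientation; "contact_force": force on the tool from outside, world axes, zero at the start; "moment": the same for the moment, N m; "width": finger opening in m; "gripper_force": force on a finger pad.
Only numpy, scipy, OpenCV 4.12 (cv2) and the standard library are available. Lean on these libraries where they do the work, as an engineer would, in place of code of your own. Each camera call takes 0.05 s, during which the arm holds its last target. There are 200 camera calls.

## Task

Get the bench hook ready and hold the wooden moulding block in it for drilling: first take the steel bench dog out of the tool stand and drop it fully home in the hole of the bench hook's bed, and only then lay the bevelled moulding block on the bed, base down, with one long side flush against the fence and one end up against the dog. Finish while holding: push the block diagonally, down and towards the fence with a steady, firm push of the fingers (about 20 N, at least as much towards the fence as down; the near bevelled edge is the place for it), so that it bears on fence and bed together, and keep pushing when your program ends. Leave the awl, the maul, the tin and the small offcut where they are.

Things in the scene. Friction and masses are not known exactly. Their poses are not given: they have to be found in the camera images.
- jig: Bench hook, fixed to the bench, 170 (x) x 240 (y) mm; origin at the centre of its underside on the bench, z up. Its x axis points from the open near edge to the fence, y along the fence. The plywood bed's top lies 32 mm above the origin. The fence's working face lies at x = +50 mm, parallel to y along the whole length, and rises 32 mm above the bed (35 mm thick, to x = +85 mm).
- bed: The plywood bed of the bench hook, 29 mm thick; same origin and axes as jig, top at z = 32 mm. It is grippy: while the block is pressed down, friction takes up a level push of roughly half the downward force or a little more before the fence feels any.
- fence: The wooden fence of the bench hook; same origin and axes as jig, working face at x = +50 mm, z from 32 to 64 mm.
- dog_hole (a point): Centre of the mouth of the only hole in the bed, level with the bed's top, at (18, 85, 32) mm in the frame of jig: 32 mm from the fence. Upright round hole, 22 mm wide, 26 mm deep, chamfered 2 mm.
- dog: Steel bench dog, a turned peg 62 mm tall, 0.2 kg: round shank 19 mm thick and 24 mm long with a chamfered foot, below a round head 30 mm in diameter and 38 mm high. Origin at the centre of the shank's foot, z up along the peg. It starts upright in the stand with its head's underside on the stand's top (34 mm over the bench). Fully home in the bed, the head's underside lies on the bed, its origin 24 mm below the bed's top.
- stand: Dark wooden tool stand, fixed, 70 (x) x 160 (y) x 34 mm high, origin at the centre of its underside. The dog stands at (0, -42) mm, the awl at (0, +45) mm in its frame.
- block: Pale wooden moulding block, loose, 56 (x) x 120 (y) x 36 (z) mm, about 0.18 kg; origin at the centre of its underside, z up. The long sides are upright for the lower 24 mm; above, both long top edges have a 45 degree bevel 12 mm wide and high, leaving a flat top 32 mm wide. It starts lying on the bench, base down. In its final place its origin is at about (22, 10, 32) mm in the frame of jig.
- awl: Awl with a wooden handle standing in the stand, its top about 92 mm over the bench; bystander.
- maul: Wooden maul standing on its head on the bench, 80 mm wide, 205 mm tall; bystander.
- tin: Tin with a paper label, 70 mm wide, 80 mm tall; bystander.
- offcut: Small plain offcut lying on the bench, 35 x 60 x 18 mm; bystander.
Mind the look-alikes: they are no part of the job. What is shaped like the block but red or turquoise is not meant.

How it is judged:
On the way, in this order (a step that is already met when the one before it is completed fails the run):
1. the dog is fully home in the hole of the bed, upright and let go, before the block is on the bed (horizontal distance between dog and dog_hole below 0.004 m and z of dog in the frame of jig below 0.0115 m and angle between dog's own z axis and vertical below 0.1 rad and contact force between the fingers and dog below 0.2 N and contact force between block and bed below 0.1 N), for 0.2 s.
2. the block lies on the bed (contact force between block and bed above 0.5 N and angle between block's own z axis and vertical below 0.06 rad and z of block in the frame of jig between 0.029 and 0.035 m), for 0.2 s.
At the end, for the whole second after the job is handed in: Dog home in the hole (4 mm sideways, 3.5 mm of depth, upright). Block still, flat on the bed, along the fence (0.03 rad, 3 mm), end within about 4 mm of the dog. Fingers push it over 5 N; it bears on the fence over 1.5 N and on the bed over 6 N (weight at most 2.5 N) (horizontal distance between dog and dog_hole below 0.004 m and z of dog in the frame of jig below 0.0115 m and angle between dog's own z axis and vertical below 0.1 rad and x of block in the frame of jig between 0.0185 and 0.0245 m and y of block in the frame of jig between 0.004 and 0.0145 m and z of block in the frame of jig between 0.029 and 0.035 m and angle between the y axis of block and the y axis of jig, either way round below 0.03 rad and angle between block's own z axis and vertical below 0.04 rad and contact force between block and fence above 1.5 N and contact force between block and bed above 6 N and contact force between the fingers and block above 5 N and linear speed of block below 0.01 m/s); the arm keeps its last pose, push and grip.
It fails at once if awl is knocked or shifted more than 15 mm (distance of awl from where it was at the start of the episode above 0.015 m).
It fails at once if maul is knocked or shifted more than 15 mm (distance of maul from where it was at the start of the episode above 0.015 m).
It fails at once if tin is knocked or shifted more than 15 mm (distance of tin from where it was at the start of the episode above 0.015 m).
It fails at once if offcut is knocked or shifted more than 15 mm (distance of offcut from where it was at the start of the episode above 0.015 m).
It also fails if it takes over 72 s, if anything falls off the work surface, if the arm or the gripper's body presses on something with over 40 N, if the wrist force passes 120 N, or if a joint passes its speed limit or range.

## Working session

There is one attempt and no reset: what is moved stays moved. The work goes in short steps, Python scripts to look and compute and a tool call to move; the robot and the scene stay as the last step left them, time stands still between calls to the robot, and variables do not carry over. Pictures are saved under pics/ and viewed, at most 10 in all, crops included, and the job is handed in when it is done.

Besides the shell and the picture viewer there is one more tool, called after "Request:" as name([rows], argument=value, ...), one row to a line, values as JSON. move_arm: Moves the arm, as the interface text tells. Scaled input: -1 to 1 covers 80 cm each way for a shift and 120 degrees each way for a turn. Its arguments: {"type":"object","properties":{"deltas":{"type":"array","items":{"type":"array","items":{"type":"array","items":{"type":"number","minimum":-1,"maximum":1}}}},"squeeze":{"type":"number"}},"required":["deltas"]}

```bash
ls; mkdir -p pics; python3 - <<'E'
from rig import manip
import cv2,numpy as np
s=manip.get_state();print(s)
for n in("scene","top"):
    cv2.imwrite(f"pics/{n}0.png",cv2.cvtColor(manip.get_image(n),cv2.COLOR_RGB2BGR));print(n,manip.camera_params(n))
print(manip.camera_params("wrist"))
E
```

```text
pics
{'clock': 0.0, 'qpos': array([-1.26496541e+00,  2.76626927e-01,  1.50611154e+00, -2.68525523e-07,
        1.36069584e+00, -1.20970391e-01]), 'qd': array([-1.33272412e-03, -2.93500216e-06,  3.60394582e-04,  1.37846230e-03,
       -6.36672784e-04,  3.10006125e-03]), 'effort': array([-6.81153942e-04, -4.16771865e+01, -2.45807272e+01,  2.34024455e-04,
        1.10220682e-02, -1.18631743e-05]), 'position': array([ 0.23788694, -0.52293557,  0.23843009]), 'ee_rot': array([-9.16886571e-04,  9.77315940e-01,  2.11784572e-01, -8.51220875e-05]), 'contact_force': array([ 0.60165611, -0.81500858,  0.21848405]), 'moment': array([ 0.02801754, -0.01874255,  0.00615415]), 'gripper_force': 0.0, 'width': 0.08532090326606144}
scene {'fx': 483.414186029464, 'fy': 483.414186029464, 'cx': 276.01034811198764, 'cy': 212.1054678509754, 'R': array([[ 0.65703483,  0.75371589,  0.01475074],
       [ 0.49805561, -0.41931414, -0.75902323],
       [-0.56590268,  0.50605139, -0.65089642]]), 't': array([-0.34039295, -0.14920444,  1.44615872])}
top {'fx': 433.3553094470602, 'fy': 433.3553094470602, 'cx': 276.331621247008, 'cy': 209.87984125245288, 'R': array([[-0.00432179, -0.99992597,  0.01137441],
       [-0.99855857,  0.0037068 , -0.05354467],
       [ 0.05349855, -0.01158942, -0.99850067]]), 't': array([0.03098566, 0.42325606, 1.29323165])}
{'fx': 308.0065594245899, 'fy': 308.0065594245899, 'cx': 276.79021793542285, 'cy': 204.96072434917633, 'tool_from_camera': array([[-3.19724026e-04, -9.62817538e-01, -2.70152339e-01,
         6.93426025e-02],
       [ 9.99999782e-01, -4.64061487e-04,  4.70410816e-04,
        -5.36495076e-04],
       [-5.78287080e-04, -2.70152129e-01,  9.62817476e-01,
        -1.33560688e-01],
       [ 0.00000000e+00,  0.00000000e+00,  0.00000000e+00,
         1.00000000e+00]])}
```

View pics/top0.png

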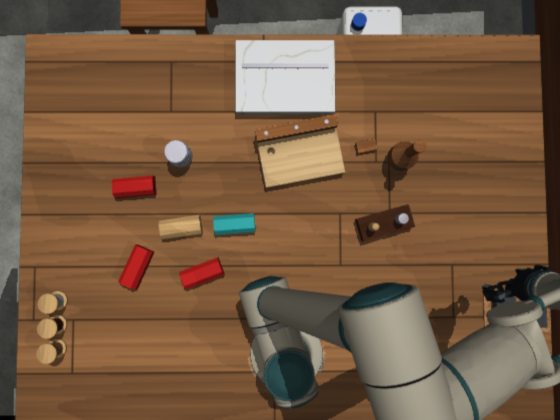

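View pics/scene0.png

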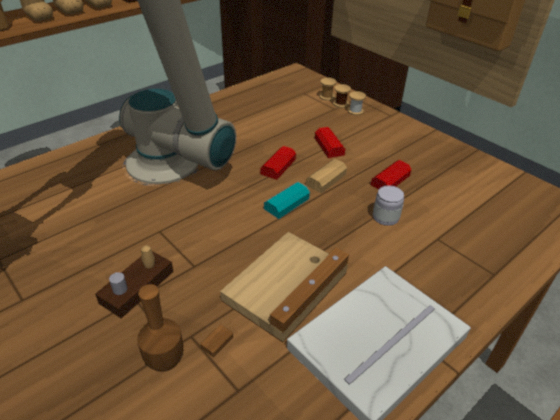

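In the top view the block-shaped things are pale (180,228), turquoise (234,224) and red (134,187), (136,267), (202,273). Only the pale one fits "pale wooden". The dog is the grey peg at (403,219), the awl is at (373,228), and the bed hole is at (271,151). I'll confirm with enlarged crops and measure.

```bash
cat >h.py <<'E'
import numpy as np,cv2
from scipy.spatial.transform import Rotation as Rn
def ray(p,uv):
    uv=np.atleast_2d(np.asarray(uv,float))
    d=np.c_[(uv[:,0]-p['cx'])/p['fx'],(uv[:,1]-p['cy'])/p['fy'],np.ones(len(uv))]
    return -p['R'].T@p['t'], d@p['R']
def plane(p,uv,z):
    c,d=ray(p,uv); return c+d*((z-c[2])/d[:,2])[:,None]
def wristp(p,s):
    q=s['ee_rot'];Rw=Rn.from_quat([q[1],q[2],q[3],q[0]]).as_matrix()
    T=p['tool_from_camera'];R=Rw@T[:3,:3];c=Rw@T[:3,3]+s['position']
    return dict(p,R=R.T,t=-R.T@c)
def proj(p,X):
    c=np.atleast_2d(X)@p['R'].T+p['t'];return np.c_[c[:,0]/c[:,2]*p['fx']+p['cx'],c[:,1]/c[:,2]*p['fy']+p['cy']]
E
python3 - <<'E'
from h import *
from rig import manip
p=manip.camera_params("top")
im=cv2.imread("pics/top0.png")
hsv=cv2.cvtColor(im,cv2.COLOR_BGR2HSV)
for u,v in[(180,228),(300,160),(403,217),(385,226),(290,130),(271,151),(150,225)]:print((u,v),hsv[v,u])
a=cv2.resize(im[105:205,240:440],None,fx=4,fy=4,interpolation=2)
b=cv2.resize(im[170:290,100:280],None,fx=2.2,fy=2.2,interpolation=2);c=cv2.resize(im[190:260,340:430],None,fx=4,fy=3.77,interpolation=2)
bb=np.zeros((264,800,3),np.uint8);bb[:b.shape[0],:b.shape[1]]=b;c=c[:264];bb[:c.shape[0],420:420+c.shape[1]]=c
cv2.imwrite("pics/c1.png",np.vstack([a[:336],bb]))
E
```

```text
(180, 228) [ 17 116 205]
(300, 160) [ 19  99 212]
(403, 217) [128  11 180]
(385, 226) [ 10 160  59]
(290, 130) [ 13 159 141]
(271, 151) [ 17 107 105]
(150, 225) [ 14 145 132]
```

View pics/c1.png

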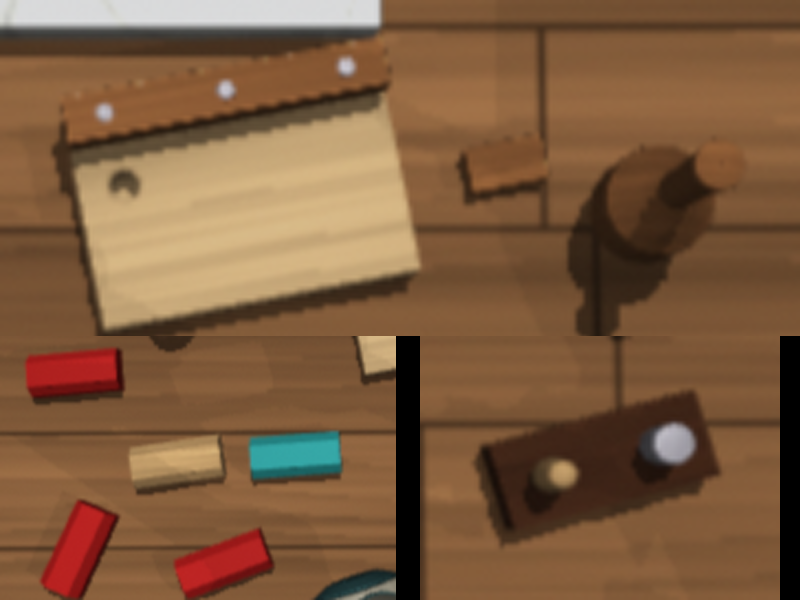

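The crop confirms the pale block (crop 177,463) beside the turquoise one. The grey dog (crop 670,443) is at the right end of the stand, the awl is at its left end, and the hole is at crop (124,184).

```bash
python3 - <<'E'
from h import *
from rig import manip
p=manip.camera_params("top");im=cv2.imread("pics/top0.png");h=cv2.cvtColor(im,cv2.COLOR_BGR2HSV)
pale=cv2.inRange(h,(12,70,170),(26,150,255))
for nm,(x0,y0,x1,y1),z in[("block",(150,205,210,250),.030),("bed",(245,110,360,200),.032)]:
    m=np.zeros_like(pale);m[y0:y1,x0:x1]=pale[y0:y1,x0:x1];m=cv2.morphologyEx(m,cv2.MORPH_CLOSE,np.ones((9,9)))
    c=max(cv2.findContours(m,0,2)[0],key=cv2.contourArea)[:,0]
    X=plane(p,c,z);r=cv2.minAreaRect((X[:,:2]*1000).astype(np.float32));print(nm,r)
m=cv2.inRange(h,(90,0,120),(150,60,255))[200:235,390:420];c=max(cv2.findContours(m,0,2)[0],key=cv2.contourArea)[:,0]+[390,200]
(u,v),r=cv2.minEnclosingCircle(c.astype(np.float32));print("dog",u,v,r,plane(p,[(403.75,218.4),(u,v)],.072))
print("awl",plane(p,[(375.5,226.5)],.092),"hole",plane(p,[(271,151)],.032))
print("maul,tin,offcut,", plane(p,[(420,147)],.2),plane(p,[(176,151)],.08),plane(p,[(366,146)],.018))
s=plane(p,[(266,140),(337.5,127)],.064);print('fence base',s, np.degrees(np.arctan2(*(s[0]-s[1])[:2][::-1])))
# fence rivets line
f=plane(p,[(266,133.2),(296.5,127.5),(326.7,121.4)],.064);print(f)
E
```

```text
block ((378.29656982421875, 317.4142761230469), (39.445735931396484, 119.63961029052734), 7.3699445724487305)
bed ((574.804443359375, -46.08338928222656), (123.30020904541016, 239.47537231445312), 11.181994438171387)
dog 402.80767822265625 217.8076934814453 4.731037616729736 [[ 0.39421825 -0.33637876  0.072     ]
 [ 0.39593304 -0.33369355  0.072     ]]
awl [[ 0.37099163 -0.24971348  0.092     ]] hole [[0.59821816 0.04467263 0.032     ]]
maul,tin,offcut, [[ 0.57582315 -0.34331913  0.2       ]] [[0.58964144 0.31674277 0.08      ]] [[ 0.61553125 -0.24275577  0.018     ]]
fence base [[ 0.62445778  0.05910776  0.064     ]
 [ 0.66244932 -0.14992847  0.064     ]] 100.3008533113398
[[ 0.64447955  0.05904677  0.064     ]
 [ 0.66115329 -0.03002128  0.064     ]
 [ 0.67906319 -0.1184953   0.064     ]]
```

Request:
move_arm([
  [[0.06, -0.03, 0.01, 0.05, -0.2], [0.12, -0.06, 0.02, 0.11, -0.2], [0.18, -0.09, 0.024, 0.11, -0.2], [0.24, -0.12, 0.024, 0.11, -0.2], [0.276, -0.1325, 0.024, 0.11, -0.2], [0.276, -0.1325, 0.024, 0.11, -0.2], [0.276, -0.1325, 0.024, 0.11, -0.2], [0.276, -0.1325, 0.024, 0.11, -0.2]],
], squeeze=40)

```text
clock: 0.9
position: [0.3946, -0.3362, 0.2199]
ee_rot: [0.0, 0.995, 0.098, -0.0]
contact_force: [0.4, -0.5, -1.4]
width: 0.0514
gripper_force: 0.0
```

```bash
python3 - <<'E'
from h import *
from rig import manip
s=manip.get_state();w=manip.get_image("wrist");p=wristp(manip.camera_params("wrist"),s)
im=cv2.cvtColor(w,cv2.COLOR_RGB2BGR);cv2.imwrite("pics/w1.png",im)
print(s['clock'],s['position'],s['ee_rot'],s['width'])
print(proj(p,[[.3945,-.3355,.072],[.371,-.25,.092]]),p['R'])
E
```

```text
0.9 [ 0.39455865 -0.33620802  0.21992983] [ 1.73804189e-04  9.95201842e-01  9.78422152e-02 -4.04382649e-04] 0.05138157905428781
[[276.63464704 194.77203026]
 [176.53085778 207.26860831]] [[ 1.94430812e-01 -9.80915996e-01  6.83868614e-04]
 [-9.44287469e-01 -1.86981714e-01  2.70848693e-01]
 [-2.65551945e-01 -5.33070997e-02 -9.62621690e-01]]
```

View pics/w1.png

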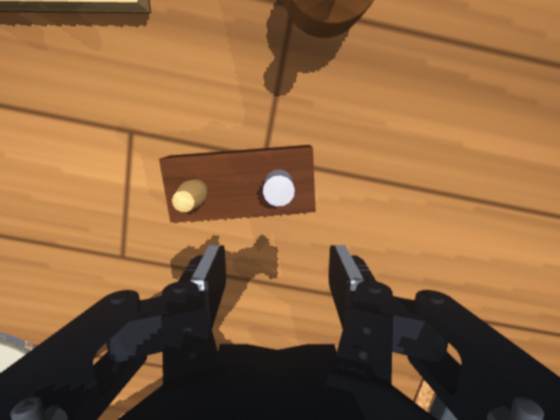

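The wrist view shows the dog's top at about (279,188) and the awl's top at (184,202), with the fingers clear of both.

```bash
python3 - <<'E'
from h import *
from rig import manip
s=manip.get_state();p=wristp(manip.camera_params("wrist"),s)
im=cv2.imread("pics/w1.png");h=cv2.cvtColor(im,cv2.COLOR_BGR2HSV)
print(h[188,279],h[175,270],h[190,300])
m=cv2.inRange(h,(80,0,190),(160,60,255))[160:215,255:305]
c=max(cv2.findContours(m,0,2)[0],key=cv2.contourArea)[:,0]+[255,160]
(u,v),r=cv2.minEnclosingCircle(c.astype(np.float32));print(u,v,r,plane(p,[(u,v)],.072),"awl",plane(p,[(184,202)],.092))
q=s['ee_rot'];Rw=Rn.from_quat([q[1],q[2],q[3],q[0]]).as_matrix()
print(Rw.T@(plane(p,[(u,v)],.072)[0]-s['position']),Rw)
E
```

```text
[128   9 239] [137  15 116] [ 10 156 108]
278.2830810546875 190.21507263183594 15.30333423614502 [[ 0.39897243 -0.33648456  0.072     ]] awl [[ 0.37702236 -0.25621938  0.092     ]]
[0.00459372 0.00080064 0.1479386 ] [[ 9.81039456e-01  1.93807219e-01 -5.88870225e-04]
 [ 1.93807041e-01 -9.81039607e-01 -3.46366114e-04]
 [-6.44833268e-04  2.25671628e-04 -9.99999767e-01]]
```

Request:
move_arm([
  [[0.005, 0.001, 0.05, 0, -0.2], [0.005, 0.001, 0.11, 0, -0.2], [0.005, 0.001, 0.11, 0, -0.2], [0.005, 0.001, 0.11, 0, -0.2]],
])

```text
clock: 1.35
position: [0.3984, -0.3364, 0.1321]
ee_rot: [-0.001, 0.995, 0.097, -0.001]
contact_force: [0.1, -0.1, 0.4]
width: 0.0512
gripper_force: 0.0
```

```bash
python3 - <<'E'
from h import *
from rig import manip
s=manip.get_state();w=manip.get_image("wrist");p=wristp(manip.camera_params("wrist"),s)
im=cv2.cvtColor(w,cv2.COLOR_RGB2BGR);cv2.imwrite("pics/w2.png",im);h=cv2.cvtColor(im,cv2.COLOR_BGR2HSV)
e=proj(p,[[.398,-.3365,.072]])[0].astype(int);print(s['position'],e)
x0,y0=e-40
m=cv2.inRange(h,(80,0,190),(160,60,255))[y0:y0+80,x0:x0+80]
c=max(cv2.findContours(m,0,2)[0],key=cv2.contourArea)[:,0]+[x0,y0]
(u,v),r=cv2.minEnclosingCircle(c.astype(np.float32));X=plane(p,[(u,v)],.072)[0];print(u,v,r,X,cv2.boundingRect(c))
q=s['ee_rot'];Rw=Rn.from_quat([q[1],q[2],q[3],q[0]]).as_matrix();print(Rw.T@(X-s['position']))
E
```

```text
[ 0.39838856 -0.33642171  0.13211128] [277 226]
277.54705810546875 224.9047088623047 21.64879608154297 [ 0.3993708 -0.3360148  0.072    ] (256, 205, 44, 41)
[ 0.00110288 -0.00013393  0.06011042]
```

Request:
move_arm([
  [[0.001, 0, 0.05, 0, -0.2], [0.001, 0, 0.09, 0, -0.2], [0.001, 0, 0.105, 0, -0.2], [0.001, 0, 0.105, 0, -0.2], [0.001, 0, 0.105, 0, 1], [0.001, 0, 0.105, 0, 1], [0.001, 0, 0.105, 0, 1], [0.001, 0, 0.105, 0, 1], [0.001, 0, 0.105, 0, 1]],
], squeeze=50)

```text
clock: 2.3
position: [0.4013, -0.3368, 0.0504]
ee_rot: [0.002, 0.995, 0.098, 0.001]
contact_force: [-1.3, 0.0, 6.9]
width: 0.0292
gripper_force: 49.6
```

Request:
move_arm([
  [[0, 0, -0.06, 0, 1], [0, 0, -0.12, 0, 1], [0.0, -0.06, -0.14, 0, 1], [0.03, -0.12, -0.14, 0, 1], [0.06, -0.17, -0.14, 0, 1], [0.09, -0.22, -0.14, 0, 1], [0.13, -0.27, -0.14, 0, 1], [0.17, -0.32, -0.14, 0, 1], [0.21, -0.37, -0.14, 0, 1], [0.24, -0.41, -0.13, 0, 1], [0.259, -0.42, -0.125, 0, 1], [0.259, -0.42, -0.125, 0, 1]],
])

```text
clock: 3.5
position: [0.5391, 0.0362, 0.148]
ee_rot: [0.0, 0.995, 0.1, 0.001]
contact_force: [-0.5, -0.8, -1.2]
width: 0.0289
gripper_force: 52.6
```

Request:
move_arm([
  [[0, 0, 0, 0, 1], [0, 0, 0, 0, 1], [0, 0, 0, 0, 1]],
])

```text
clock: 3.8
position: [0.5371, 0.0332, 0.1484]
ee_rot: [0.0, 0.995, 0.097, -0.0]
contact_force: [-0.7, -0.7, -2.2]
width: 0.0288
gripper_force: 52.6
```

```bash
python3 - <<'E'
from h import *
from rig import manip
s=manip.get_state();w=manip.get_image("wrist");p=wristp(manip.camera_params("wrist"),s)
im=cv2.cvtColor(w,cv2.COLOR_RGB2BGR)
e=proj(p,[[.5985,.045,.032]])[0];print(s['position'],s['ee_rot'],s['width'],e)
cv2.imwrite("pics/w3.png",im)
E
```

```text
[0.53706857 0.03324492 0.14842544] [ 2.26980113e-04  9.95273423e-01  9.71121055e-02 -2.97013068e-05] 0.02878706884781163 [277.91107523 127.33858981]
```

View pics/w3.png

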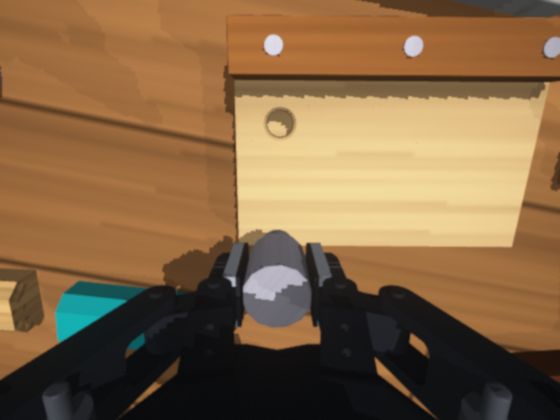

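The hole is at about (280,123), the fence is level in the picture, and the dog sits centred between the fingers with its top at about (276,295).

```bash
python3 - <<'E'
from h import *
from rig import manip
s=manip.get_state();cp=manip.camera_params("wrist");p=wristp(cp,s);T=cp['tool_from_camera']
im=cv2.imread("pics/w3.png");h=cv2.cvtColor(im,cv2.COLOR_BGR2HSV)
q=s['ee_rot'];Rw=Rn.from_quat([q[1],q[2],q[3],q[0]]).as_matrix()
tp=dict(cp,R=T[:3,:3].T,t=-T[:3,:3].T@T[:3,3])
print("expected top/foot for centred dog",proj(tp,[[0,0,-.022],[0.015,0,-.022],[-.015,0,-.022],[0,0,.040],[.0095,0,.04]]))
# hole: ellipse of edge
g=cv2.resize(im[95:150,250:310],None,fx=4,fy=4,interpolation=2)
H=h[95:150,250:310]
m=((H[...,2]<185)|(H[...,1]>125)).astype(np.uint8)*255
m[:12]=0
cs=cv2.findContours(m,0,2)[0];c=max(cs,key=cv2.contourArea)[:,0]+[250,95]
print(cv2.minEnclosingCircle(c.astype(np.float32)),cv2.boundingRect(c))
(u,v),_=cv2.minEnclosingCircle(c.astype(np.float32));X=plane(p,[(u,v)],.032)[0];print("hole",X)
# fence working face bottom top-edge: scan dark->? report bed left edge & fence front top edge
for x in(260,300,350,400,450,500):
    col=h[60:110,x,:];print(x,[int(a) for a in col[6:40:1,2]])
# grey top of dog
m=cv2.inRange(h,(90,0,60),(170,60,255));print([ (y,np.flatnonzero(m[y,235:320])[[0,-1]]+235) for y in range(230,335,8) if m[y,235:320].any()])
E
```

```text
expected top/foot for centred dog [[278.42767433 294.11496935]
 [278.46986273 260.62695794]
 [278.38811186 325.51858133]
 [277.85874224 237.7157002 ]
 [277.86857469 222.79866929]]
((279.845458984375, 121.86363983154297), 15.461681365966797) (265, 107, 31, 31)
hole [0.60304203 0.04445709 0.032     ]
260 [173, 172, 171, 172, 174, 175, 171, 148, 104, 69, 60, 58, 58, 75, 106, 127, 131, 130, 128, 126, 124, 121, 120, 119, 118, 120, 122, 123, 124, 126, 142, 181, 209, 214]
300 [172, 172, 172, 172, 172, 175, 174, 156, 116, 76, 63, 59, 57, 69, 103, 127, 132, 131, 130, 128, 126, 124, 121, 120, 121, 121, 123, 125, 126, 128, 140, 178, 207, 215]
350 [172, 171, 170, 169, 170, 171, 173, 164, 137, 96, 68, 59, 57, 61, 81, 109, 122, 123, 120, 118, 118, 118, 118, 119, 120, 121, 123, 124, 127, 144, 186, 214, 219, 219]
400 [170, 169, 168, 166, 166, 168, 170, 167, 149, 108, 70, 60, 57, 55, 67, 100, 121, 124, 122, 121, 120, 119, 120, 120, 120, 121, 123, 125, 127, 128, 132, 148, 188, 213]
450 [166, 164, 163, 162, 162, 162, 163, 163, 150, 117, 79, 60, 56, 54, 62, 89, 113, 122, 123, 122, 120, 120, 119, 119, 119, 120, 121, 123, 126, 140, 180, 210, 219, 219]
500 [157, 158, 157, 157, 156, 157, 157, 159, 155, 133, 93, 62, 54, 52, 55, 70, 100, 118, 122, 120, 119, 118, 118, 117, 118, 119, 119, 119, 122, 123, 125, 142, 182, 210]
[(238, array([263, 291])), (246, array([235, 319])), (254, array([235, 319])), (262, array([235, 319])), (270, array([235, 319])), (278, array([235, 319])), (286, array([235, 319])), (294, array([243, 310])), (302, array([243, 310])), (310, array([247, 306])), (318, array([255, 300]))]
```

```bash
python3 - <<'E'
import cv2
h=cv2.cvtColor(cv2.imread("pics/w3.png"),cv2.COLOR_BGR2HSV)
for x in(270,277,284):
    print(x,"foot",[(y,*map(int,h[y,x,1:])) for y in range(220,244,2)]);print("top",[(y,*map(int,h[y,x,1:])) for y in range(316,336,2)])
print([(x,*map(int,h[300,x,1:])) for x in list(range(238,250,2))+list(range(304,316,2))])
E
```

```text
270 foot [(220, 97, 236), (222, 98, 235), (224, 96, 236), (226, 94, 238), (228, 97, 236), (230, 99, 208), (232, 44, 104), (234, 11, 93), (236, 11, 95), (238, 11, 96), (240, 13, 96), (242, 11, 95)]
top [(316, 20, 112), (318, 16, 110), (320, 16, 109), (322, 19, 109), (324, 19, 108), (326, 63, 126), (328, 144, 173), (330, 149, 180), (332, 150, 179), (334, 151, 176)]
277 foot [(220, 97, 236), (222, 97, 235), (224, 96, 237), (226, 94, 239), (228, 98, 231), (230, 56, 119), (232, 15, 87), (234, 13, 95), (236, 13, 97), (238, 16, 97), (240, 13, 97), (242, 13, 96)]
top [(316, 17, 108), (318, 17, 108), (320, 17, 108), (322, 17, 108), (324, 17, 107), (326, 37, 116), (328, 143, 170), (330, 150, 178), (332, 149, 181), (334, 149, 178)]
284 foot [(220, 96, 236), (222, 97, 236), (224, 95, 237), (226, 93, 239), (228, 96, 237), (230, 99, 209), (232, 35, 108), (234, 13, 97), (236, 13, 99), (238, 10, 98), (240, 13, 98), (242, 11, 97)]
top [(316, 19, 108), (318, 21, 109), (320, 19, 109), (322, 19, 108), (324, 21, 107), (326, 76, 128), (328, 148, 171), (330, 150, 175), (332, 149, 180), (334, 149, 180)]
[(238, 9, 28), (240, 20, 26), (242, 17, 44), (244, 19, 108), (246, 18, 114), (248, 18, 115), (304, 19, 94), (306, 19, 93), (308, 19, 94), (310, 17, 74), (312, 17, 30), (314, 19, 27)]
```

Request:
move_arm([
  [[0.05, 0.002, 0.02, 0, 1], [0.0855, 0.002, 0.05, 0, 1], [0.0855, 0.002, 0.083, 0, 1], [0.0855, 0.002, 0.083, 0, 1], [0.0855, 0.002, 0.083, 0, 1], [0.0855, 0.002, 0.083, 0, 1]],
])

```text
clock: 4.45
position: [0.6054, 0.0459, 0.0832]
ee_rot: [0.0, 0.995, 0.098, 0.001]
contact_force: [0.3, -0.9, -1.5]
width: 0.0287
gripper_force: 52.6
```

```bash
python3 - <<'E'
from h import *
from rig import manip
s=manip.get_state();w=manip.get_image("wrist");p=wristp(manip.camera_params("wrist"),s)
im=cv2.cvtColor(w,cv2.COLOR_RGB2BGR);print(s['position'],s['ee_rot'],s['contact_force'])
e=proj(p,[[.603,.0445,.032]])[0];print(e)
ws=cv2.cvtColor(manip.get_image("scene"),cv2.COLOR_RGB2BGR)[230:290,280:360]
a=cv2.resize(im[140:350,180:380],None,fx=2,fy=2,interpolation=2);b=cv2.resize(ws,None,fx=5,fy=5,interpolation=2)
o=np.zeros((420,800,3),np.uint8);o[:,:400]=a;o[:300,400:]=b;cv2.imwrite("pics/w4.png",o);cv2.imwrite("pics/w4f.png",im)
E
```

```text
[0.60542515 0.04586392 0.08323462] [2.22859602e-04 9.95210141e-01 9.77528217e-02 1.05413218e-03] [ 0.32092369 -0.88801705 -1.50399663]
[279.0886362  235.19412369]
```

View pics/w4.png

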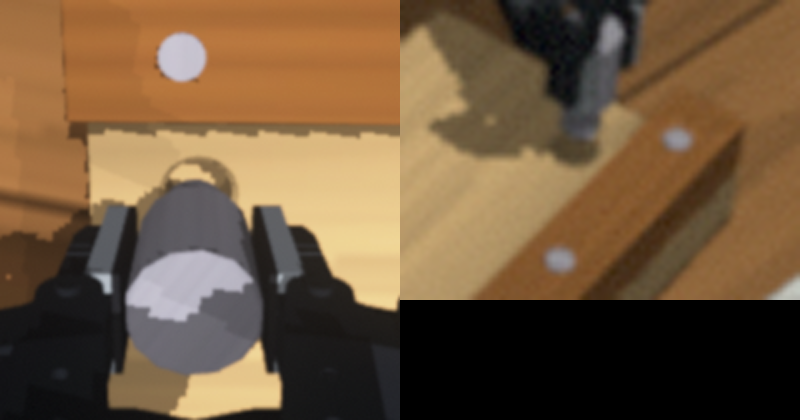

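```bash
python3 - <<'E'
from h import *
from rig import manip
s=manip.get_state();cp=manip.camera_params("wrist");p=wristp(cp,s)
im=cv2.imread("pics/w4f.png");h=cv2.cvtColor(im,cv2.COLOR_BGR2HSV)
for x in(275,279,283):print(x,[(y,*map(int,h[y,x,1:])) for y in range(212,236,1)])
q=s['ee_rot'];Rw=Rn.from_quat([q[1],q[2],q[3],q[0]]).as_matrix()
for v in(217,218,219): print(v,Rw.T@(plane(p,[(279.5,v)],.032)[0]-s['position']))
# tool-frame rows of the foot's front edge for x offsets
T=cp['tool_from_camera'];tp=dict(cp,R=T[:3,:3].T,t=-T[:3,:3].T@T[:3,3])
for dx in(0,-.001,-.002,-.003):print(dx,proj(tp,[[dx+.0095,0,.038],[dx+.0075,0,.04],[dx-.015,0,-.022]])[:,1])
E
```

```text
275 [(212, 107, 217), (213, 107, 216), (214, 106, 216), (215, 106, 216), (216, 106, 216), (217, 108, 211), (218, 111, 191), (219, 113, 162), (220, 114, 146), (221, 113, 153), (222, 109, 196), (223, 104, 225), (224, 101, 229), (225, 102, 230), (226, 101, 230), (227, 101, 230), (228, 102, 226), (229, 96, 189), (230, 61, 125), (231, 17, 89), (232, 13, 81), (233, 12, 86), (234, 14, 94), (235, 13, 96)]
279 [(212, 106, 216), (213, 107, 216), (214, 106, 216), (215, 106, 216), (216, 106, 214), (217, 108, 204), (218, 111, 180), (219, 113, 153), (220, 113, 140), (221, 113, 140), (222, 112, 166), (223, 109, 201), (224, 106, 219), (225, 104, 227), (226, 102, 230), (227, 102, 231), (228, 103, 225), (229, 96, 184), (230, 53, 116), (231, 14, 89), (232, 14, 88), (233, 14, 90), (234, 14, 93), (235, 13, 95)]
283 [(212, 107, 216), (213, 105, 216), (214, 106, 216), (215, 106, 216), (216, 106, 216), (217, 107, 212), (218, 110, 192), (219, 112, 164), (220, 114, 146), (221, 114, 136), (222, 113, 131), (223, 114, 130), (224, 115, 131), (225, 113, 149), (226, 108, 196), (227, 103, 227), (228, 102, 231), (229, 102, 226), (230, 95, 191), (231, 61, 129), (232, 16, 95), (233, 14, 93), (234, 13, 96), (235, 13, 98)]
217 [0.00938678 0.00107433 0.05155606]
218 [0.00872405 0.00107567 0.05155415]
219 [0.00806011 0.00107702 0.05155223]
0 [223.90316623 225.97131007 325.51663773]
-0.001 [225.50825446 227.55185911 327.54088698]
-0.002 [227.10857562 229.12777676 329.55677111]
-0.003 [228.70415091 230.69908334 331.56434184]
```

Request:
move_arm([
  [[-0.002, 0.0012, 0.003, 0, 1], [-0.002, 0.0012, 0.008, 0, 1], [-0.002, 0.0012, 0.013, 0, 1], [-0.002, 0.0012, 0.017, 0, 1], [-0.002, 0.0012, 0.021, 0, 1], [-0.002, 0.0012, 0.025, 0, 1], [-0.002, 0.0012, 0.025, 0, 1]],
])

```text
clock: 5.25
position: [0.6032, 0.0451, 0.061]
ee_rot: [-0.0, 0.995, 0.098, -0.001]
contact_force: [-0.2, 0.5, -2.0]
width: 0.0284
gripper_force: 52.6
```

Request:
move_arm([
  [[0, 0, 0.004, 0, 1], [0, 0, 0.008, 0, 1], [0, 0, 0.012, 0, 1], [0, 0, 0.015, 0, 1], [0, 0, 0.015, 0, 1]],
])

```text
clock: 5.75
position: [0.6033, 0.0451, 0.0492]
ee_rot: [-0.0, 0.995, 0.098, -0.0]
contact_force: [-0.4, 0.3, -2.2]
width: 0.0284
gripper_force: 52.6
```

Request:
move_arm([
  [[0, 0, 0.0015, 0, 1], [0, 0, 0.003, 0, 1], [0, 0, 0.003, 0, 0.1], [0, 0, 0.003, 0, -0.1], [0, 0, 0.003, 0, -0.1], [0, 0, 0.003, 0, -0.1], [0, 0, 0.003, 0, -0.1]],
])

```text
clock: 6.45
position: [0.6037, 0.0451, 0.0472]
ee_rot: [0.0, 0.995, 0.098, -0.0]
contact_force: [-0.0, 0.1, 0.7]
width: 0.0469
gripper_force: 0.0
```

Request:
move_arm([
  [[0, 0, -0.03, 0, -0.1], [0, 0, -0.08, 0, -0.1], [-0.03, 0, -0.13, 0, -0.1], [-0.09, 0, -0.15, 0, -0.5], [-0.09, 0, -0.15, 0, -0.9], [-0.09, 0, -0.15, 0, -0.9]],
])

```text
clock: 7.05
position: [0.5326, 0.0309, 0.1682]
ee_rot: [0.0, 0.995, 0.098, 0.001]
contact_force: [0.5, -0.5, 0.1]
width: 0.0811
gripper_force: 0.0
```

```bash
python3 - <<'E'
from h import *
from rig import manip
s=manip.get_state();w=manip.get_image("wrist")
im=cv2.cvtColor(w,cv2.COLOR_RGB2BGR);print(s['position'],s['ee_rot'],s['contact_force'])
ws=cv2.cvtColor(manip.get_image("scene"),cv2.COLOR_RGB2BGR)
p=manip.camera_params("scene");pw=wristp(manip.camera_params("wrist"),s)
print(proj(p,[[.603,.0445,.070]]),proj(pw,[[.603,.0445,.070],[.603,.0445,.075]]))
o=np.zeros((420,800,3),np.uint8);o[:,:450]=im[:,60:510];o[:350,450:]=cv2.resize(ws[220:290,275:345],None,fx=5,fy=5,interpolation=2);cv2.imwrite("pics/w5.png",o);cv2.imwrite("pics/w5f.png",im)
E
```

```text
[0.53261145 0.03093777 0.16815855] [1.90518300e-04 9.95201447e-01 9.78421820e-02 9.75326347e-04] [ 0.4903642  -0.49565823  0.05171188]
[[316.39121462 247.55334517]] [[278.09765796 115.27793993]
 [278.13355529 115.19100135]]
```

View pics/w5.png

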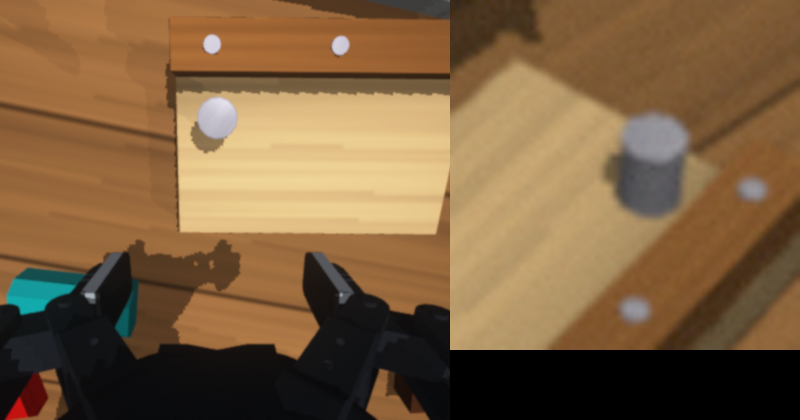

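The dog stands home in the hole: its head is down on the bed (wrist crop 217,118; scene crop 655,165). Next is the block.

```bash
python3 - <<'E'
from h import *
from rig import manip
s=manip.get_state();print(s['clock'],s['qpos'])
q=s['ee_rot'];Rw=Rn.from_quat([q[1],q[2],q[3],q[0]]).as_matrix()
print((Rw.T@(np.array([.382,.317,.22])-s['position']))/.8)
E
```

```text
7.15 [-7.20749903e-02  2.66956791e-01  1.70663257e+00  5.49370794e-05
  1.16726885e+00  1.30238881e+00]
[-0.11624482 -0.38753713 -0.06631291]
```

Request:
move_arm([
  [[0, -0.05, -0.06, -0.07, -0.9], [-0.03, -0.1, -0.066, -0.14, -0.9], [-0.05, -0.15, -0.066, -0.21, -0.9], [-0.07, -0.2, -0.066, -0.28, -0.9], [-0.09, -0.25, -0.066, -0.35, -0.9], [-0.1, -0.3, -0.066, -0.42, -0.9], [-0.116, -0.35, -0.066, -0.49, -0.9], [-0.116, -0.388, -0.066, -0.56, -0.9], [-0.116, -0.388, -0.066, -0.63, -0.9], [-0.116, -0.388, -0.066, -0.7, -0.9], [-0.116, -0.388, -0.066, -0.718, -0.9], [-0.116, -0.388, -0.066, -0.718, -0.9]],
])

```text
clock: 8.35
position: [0.382, 0.3181, 0.219]
ee_rot: [-0.0, 0.66, 0.751, -0.001]
contact_force: [-1.2, -1.0, 0.3]
width: 0.0809
gripper_force: 0.0
```

```bash
cat >blk.py <<'E'
from h import *
from rig import manip
s=manip.get_state();w=manip.get_image("wrist");p=wristp(manip.camera_params("wrist"),s)
im=cv2.cvtColor(w,cv2.COLOR_RGB2BGR);h=cv2.cvtColor(im,cv2.COLOR_BGR2HSV)
q=s['ee_rot'];Rw=Rn.from_quat([q[1],q[2],q[3],q[0]]).as_matrix()
print(s['clock'],s['position'],'yaw',np.degrees(np.arctan2(Rw[1,0],Rw[0,0])),s['width'])
e=proj(p,[[.382,.317,.036]])[0];print('exp',e,h[int(e[1]),int(e[0])])
m=cv2.inRange(h,(10,40,150),(26,140,255));cv2.imwrite("pics/wb.png",im);cv2.imwrite("pics/wbm.png",m)
m=cv2.morphologyEx(m,cv2.MORPH_OPEN,np.ones((3,3)));cs=cv2.findContours(m,0,2)[0]
for c in cs:
    if cv2.contourArea(c)<1500:continue
    r=cv2.minAreaRect((plane(p,c[:,0],.036)[:,:2]*1000).astype(np.float32));print(cv2.boundingRect(c),r)
E
python3 blk.py
```

```text
8.35 [0.38200475 0.3181339  0.21898345] yaw 97.44090730802293 0.08089782044820636
exp [276.14466409 187.72187987] [ 23  99 249]
(245, 130, 53, 114) ((376.9046325683594, 314.2012939453125), (54.7376708984375, 121.4412841796875), 8.44401741027832)
```

View pics/wb.png

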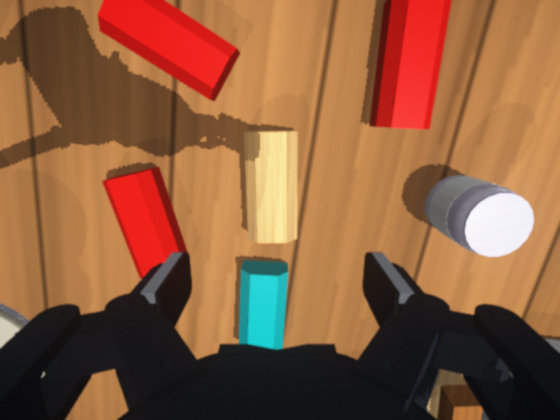

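The pale block is at about (271,187), nearly aligned with the fingers. The turquoise and red ones are clear of the finger paths, and the tin is far to the right.

Request:
move_arm([
  [[-0.0037, -0.0068, 0.06, -0.008, -0.95], [-0.0037, -0.0068, 0.12, -0.008, -0.95], [-0.0037, -0.0068, 0.18, -0.008, -0.95], [-0.0037, -0.0068, 0.23, -0.008, -0.95], [-0.0037, -0.0068, 0.25, -0.008, -0.95], [-0.0037, -0.0068, 0.261, -0.008, -0.95], [-0.0037, -0.0068, 0.261, -0.008, -0.95], [-0.0037, -0.0068, 0.261, -0.008, -0.95]],
])

```text
clock: 9.2
position: [0.3774, 0.3143, 0.0119]
ee_rot: [0.0, 0.654, 0.757, 0.001]
contact_force: [0.7, 0.4, 0.1]
width: 0.0834
gripper_force: 0.0
```

Request:
move_arm([
  [[0, 0, 0, 0, 0.6], [0, 0, 0, 0, 0.6], [0, 0, 0, 0, 0.6], [0, 0, 0, 0, 0.6], [0, 0, 0, 0, 0.6]],
], squeeze=40)

```text
clock: 9.7
position: [0.3771, 0.3142, 0.0126]
ee_rot: [0.0, 0.654, 0.757, 0.001]
contact_force: [-0.9, -1.2, 5.4]
width: 0.0549
gripper_force: 43.5
```

Request:
move_arm([
  [[0, 0, -0.05, 0, 0.6], [0, 0, -0.1, 0, 0.6], [-0.03, 0.01, -0.15, -0.01, 0.6], [-0.08, 0.03, -0.18, -0.021, 0.6], [-0.13, 0.05, -0.19, -0.021, 0.6], [-0.18, 0.07, -0.19, -0.021, 0.6], [-0.23, 0.09, -0.19, -0.021, 0.6], [-0.28, 0.11, -0.19, -0.021, 0.6], [-0.33, 0.135, -0.19, -0.021, 0.6], [-0.38, 0.155, -0.18, -0.021, 0.6], [-0.43, 0.175, -0.16, -0.021, 0.6], [-0.4736, 0.1935, -0.14, -0.021, 0.6]],
])

```text
clock: 10.9
position: [0.5857, -0.0407, 0.1233]
ee_rot: [0.001, 0.637, 0.771, 0.0]
contact_force: [0.1, -0.1, -0.5]
width: 0.0553
gripper_force: 44.3
```

Request:
move_arm([
  [[0, 0, 0.03, 0, 0.6], [0, 0, 0.03, 0, 0.6], [0, 0, 0.03, 0, 0.6]],
])

```text
clock: 11.2
position: [0.5838, -0.0382, 0.0991]
ee_rot: [-0.001, 0.637, 0.771, -0.0]
contact_force: [-0.1, -0.6, -1.7]
width: 0.0549
gripper_force: 44.2
```

```bash
sed -i 's/^m=cv2.inRange.*$/cv2.imwrite("pics\/w7.png",im);raise SystemExit/' blk.py; python3 blk.py
```

```text
11.2 [ 0.5838434  -0.03818934  0.09909607] yaw 100.89230621662605 0.054906333915636776Traceback (most recent call last):
  File "blk.py", line 7, in <module>
    e=proj(p,[[.382,.317,.036]])[0];print('exp',e,h[int(e[1]),int(e[0])])
                                                  ~^^^^^^^^^^^^^^^^^^^^^
IndexError: index -861 is out of bounds for axis 0 with size 420
```

```bash
sed -i '/^e=proj/d' blk.py; python3 blk.py
```

```text
11.25 [ 0.5845975  -0.03800694  0.10004087] yaw 100.92708595446449 0.05500308322497533
```

View pics/w7.png

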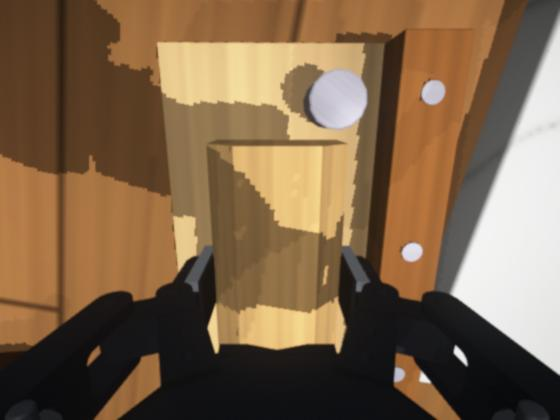

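The block is held level. Its front end edge is at about row 143–146, the dog's head is at (337,99), the fence is on the right, and the gap between fence and block is clear.

```bash
python3 - <<'E'
from h import *
from rig import manip
s=manip.get_state();cp=manip.camera_params("wrist");T=cp['tool_from_camera']
im=cv2.imread("pics/w7.png");h=cv2.cvtColor(im,cv2.COLOR_BGR2HSV)
tp=dict(cp,R=T[:3,:3].T,t=-T[:3,:3].T@T[:3,3])
for x in(255,280,300):print(x,[(y,int(h[y,x,1]),int(h[y,x,2])) for y in range(137,152)])
m=cv2.inRange(h,(90,0,120),(170,60,255))[60:140,300:375];c=max(cv2.findContours(m,0,2)[0],key=cv2.contourArea)[:,0]+[300,60]
(u,v),r=cv2.minEnclosingCircle(c.astype(np.float32));print(u,v,r)
z=.100-.070;print("dog tool",plane(tp,[(u,v)],z))
print("block end top",plane(tp,[(280,146)],.0125-.036),plane(tp,[(245,147),(325,147)],-.0235))
print("bed end",plane(tp,[(170,43),(380,43)],.100-.032))
print("fence edge",plane(tp,[(405,30),(385,250)],.100-.064))
print("rivets",plane(tp,[(433,92),(412,252)],.1-.064))
E
```

```text
255 [(137, 114, 145), (138, 116, 143), (139, 120, 130), (140, 124, 113), (141, 130, 104), (142, 131, 103), (143, 131, 103), (144, 130, 108), (145, 131, 136), (146, 128, 185), (147, 125, 213), (148, 123, 220), (149, 123, 220), (150, 123, 220), (151, 124, 220)]
280 [(137, 115, 146), (138, 115, 144), (139, 117, 135), (140, 123, 124), (141, 130, 118), (142, 130, 118), (143, 129, 119), (144, 132, 124), (145, 128, 155), (146, 126, 209), (147, 117, 233), (148, 114, 237), (149, 113, 236), (150, 113, 236), (151, 113, 236)]
300 [(137, 97, 233), (138, 100, 229), (139, 112, 198), (140, 122, 146), (141, 128, 118), (142, 127, 114), (143, 129, 115), (144, 130, 122), (145, 129, 154), (146, 125, 206), (147, 118, 231), (148, 116, 235), (149, 115, 235), (150, 116, 236), (151, 115, 235)]
336.7659606933594 98.39716339111328 30.4261474609375
dog tool [[0.07886745 0.03087343 0.03      ]]
block end top [[ 0.05986926  0.00180352 -0.0235    ]] [[ 0.0595265  -0.01053411 -0.0235    ]
 [ 0.05951558  0.01767124 -0.0235    ]]
bed end [[ 0.1121649  -0.06246333  0.068     ]
 [ 0.11214496  0.06188884  0.068     ]]
fence edge [[ 0.11114223  0.06396435  0.036     ]
 [-0.00642434  0.06526349  0.036     ]]
rivets [[ 0.08234512  0.08173017  0.036     ]
 [-0.00773067  0.08153361  0.036     ]]
```

Request:
move_arm([
  [[0.0015, 0, 0.02, 0, 0.6], [0.0015, 0, 0.04, 0, 0.6], [0.0015, 0, 0.053, 0, 0.6], [0.0015, 0, 0.06, 0, 0.6], [0.0015, 0, 0.065, 0, 0.6], [0.0015, 0, 0.068, 0, 0.6], [0.0015, 0, 0.068, 0, 0.6]],
])

```text
clock: 12.0
position: [0.5847, -0.0374, 0.045]
ee_rot: [0.0, 0.637, 0.771, 0.0]
contact_force: [-0.3, -0.1, -1.2]
width: 0.0552
gripper_force: 44.2
```

Request:
move_arm([
  [[0, 0, 0.001, 0, 0.6], [0, 0, 0.002, 0, 0.6], [0, 0, 0.002, 0, 0.6], [0, 0, 0.002, 0, -0.4], [0, 0, 0.002, 0, -0.8], [0, 0, 0.002, 0, -0.8], [0, 0, 0.002, 0, -0.8], [0, 0, 0.002, 0, -0.8]],
])

```text
clock: 12.8
position: [0.5845, -0.0374, 0.0432]
ee_rot: [-0.0, 0.637, 0.771, -0.0]
contact_force: [0.7, 0.1, -0.0]
width: 0.0767
gripper_force: 0.0
```

Request:
move_arm([
  [[0, 0, -0.04, 0, -0.8], [0, 0, -0.09, 0, -0.8], [0, 0, -0.14, 0, -0.4], [0, 0, -0.14, 0, 0.5], [0, 0, -0.14, 0, 1], [0, 0, -0.14, 0, 1], [0, 0, -0.14, 0, 1], [0, 0, -0.14, 0, 1]],
])

```text
clock: 13.6
position: [0.5838, -0.0373, 0.1538]
ee_rot: [-0.001, 0.637, 0.771, -0.001]
contact_force: [-0.1, 0.0, 0.2]
width: -0.0002
gripper_force: 0.0
```

```bash
python3 blk.py; python3 - <<'E'
from h import *
from rig import manip
s=manip.get_state();cp=manip.camera_params("wrist");p=wristp(cp,s);im=cv2.imread("pics/w7.png");h=cv2.cvtColor(im,cv2.COLOR_BGR2HSV)
O=np.array([.6004,-.0424]);a=np.radians(10.9);xj=np.array([np.cos(a),np.sin(a)]);yj=np.array([-xj[1],xj[0]])
J=lambda X:((X[:,:2]-O)@np.c_[xj,yj]*1000).round(1).tolist()
m=cv2.inRange(h,(90,0,120),(170,60,255));
for c in cv2.findContours(m,0,2)[0]:
    if cv2.contourArea(c)>500:
        (u,v),r=cv2.minEnclosingCircle(c[:,0].astype(np.float32));print('grey',u,v,r,J(plane(p,[(u,v)],.070)))
# predicted pixels of block top corners
W=lambda x,y,z:[*(O+x*xj+y*yj),z]
print(proj(p,[W(-.013-.016,.068,.068),W(-.013+.016,.068,.068),W(.05,0.068,.064)]))
gr=cv2.cvtColor(im,cv2.COLOR_BGR2GRAY)
for x in(235,265):
    print(x,[(y,int(h[y,x,1]),int(h[y,x,2])) for y in range(100,200,3)])
cv2.imwrite("pics/w7b.png",im)
E
```

```text
13.6 [ 0.58376109 -0.03727091  0.15379897] yaw 100.8910777484037 -0.00023105165256874922
grey 322.639892578125 105.03571319580078 22.555843353271484 [[16.2, 86.0]]
[[256.06897256 132.33799482]
 [302.1300809  132.31732359]
 [368.18301981 132.04206534]]
235 [(100, 99, 233), (103, 100, 233), (106, 99, 233), (109, 99, 233), (112, 99, 234), (115, 99, 234), (118, 99, 234), (121, 97, 234), (124, 107, 209), (127, 113, 153), (130, 113, 154), (133, 112, 153), (136, 113, 145), (139, 113, 144), (142, 112, 143), (145, 113, 142), (148, 112, 143), (151, 113, 142), (154, 112, 143), (157, 111, 142), (160, 111, 142), (163, 113, 142), (166, 114, 143), (169, 114, 143), (172, 113, 142), (175, 112, 143), (178, 114, 143), (181, 112, 143), (184, 111, 158), (187, 101, 229), (190, 104, 226), (193, 110, 192), (196, 112, 192), (199, 110, 192)]
265 [(100, 97, 235), (103, 97, 235), (106, 97, 235), (109, 98, 235), (112, 99, 235), (115, 97, 235), (118, 99, 235), (121, 102, 230), (124, 113, 147), (127, 114, 139), (130, 116, 136), (133, 128, 174), (136, 119, 230), (139, 120, 230), (142, 119, 230), (145, 120, 230), (148, 124, 214), (151, 130, 137), (154, 130, 137), (157, 129, 138), (160, 132, 137), (163, 130, 137), (166, 132, 137), (169, 130, 137), (172, 132, 137), (175, 130, 137), (178, 130, 137), (181, 131, 136), (184, 129, 136), (187, 131, 136), (190, 128, 192), (193, 120, 228), (196, 121, 228), (199, 121, 228)]
```

The block lies on the bed: its end is about where I predicted, at row 133, some 2 mm from the dog. Next I turn the closed fingers, come down behind its near side and push it to the fence.

Request:
move_arm([
  [[0, -0.03, 0, 0.07, 1], [0, -0.0635, 0, 0.14, 1], [0, -0.0635, 0, 0.21, 1], [0, -0.0635, 0, 0.28, 1], [0, -0.0635, 0, 0.35, 1], [0, -0.0635, 0, 0.42, 1], [0, -0.0635, 0, 0.49, 1], [0, -0.0635, 0, 0.56, 1], [0, -0.0635, 0.0, 0.63, 1], [0, -0.0635, 0.0, 0.7, 1], [0, -0.0635, 0.0, 0.75, 1], [0, -0.0635, 0.0, 0.75, 1]],
])

```text
clock: 14.85
position: [0.5345, -0.047, 0.1548]
ee_rot: [-0.0, 0.995, 0.095, -0.0]
contact_force: [-0.5, 1.0, -0.6]
width: -0.0001
gripper_force: 0.0
```

Request:
move_arm([
  [[0, 0, 0.04, 0, 1], [0, 0, 0.08, 0, 1], [0, 0, 0.12, 0, 1], [0, 0, 0.13, 0, 1], [0, 0, 0.13, 0, 1], [0, 0, 0.13, 0, 1]],
])

```text
clock: 15.45
position: [0.5357, -0.0472, 0.0523]
ee_rot: [0.0, 0.995, 0.095, 0.001]
contact_force: [0.2, 0.5, 0.9]
width: 0.0003
gripper_force: 0.0
```

```bash
cat >pj.py <<'E'
from h import *
from rig import manip
s=manip.get_state();O=np.array([.6004,-.0424]);a=np.radians(10.9);xj=np.array([np.cos(a),np.sin(a)]);yj=np.array([-xj[1],xj[0]])
q=s['ee_rot'];Rw=Rn.from_quat([q[1],q[2],q[3],q[0]]).as_matrix()
print(s['clock'],'jig',(s['position'][:2]-O)@np.c_[xj,yj]*1000,s['position'][2],'yaw',np.degrees(np.arctan2(Rw[1,0],Rw[0,0])),'F jig',s['contact_force'][:2]@np.c_[xj,yj],s['contact_force'][2])
E
python3 pj.py
```

```text
15.45 jig [-64.41999767   7.47637042] 0.0522966403519957 yaw 10.934936967417043 F jig [0.27023908 0.44445301] 0.8637822382319363
```

Request:
move_arm([
  [[0.008, 0, 0, 0, 1], [0.013, 0, 0, 0, 1], [0.018, 0, 0, 0, 1], [0.023, 0, 0, 0, 1], [0.028, 0, 0, 0, 1], [0.033, 0, 0, 0, 1], [0.038, 0, 0, 0, 1], [0.043, 0, 0, 0, 1], [0.048, 0, 0, 0, 1], [0.052, 0, 0, 0, 1], [0.052, 0, 0, 0, 1]],
])

```text
clock: 16.55
position: [0.5767, -0.039, 0.0512]
ee_rot: [0.0, 0.995, 0.095, 0.001]
contact_force: [0.6, 0.4, -0.6]
width: -0.0002
gripper_force: 0.0
```

```bash
python3 pj.py
```

```text
16.55 jig [-22.59349377   7.77412913] 0.051207310426731024 yaw 10.891841287270971 F jig [0.65042442 0.2399156 ] -0.6120296046478145
```

Request:
move_arm([
  [[0.0015, 0, 0, 0, 1], [0.003, 0, 0, 0, 1], [0.0045, 0, 0, 0, 1], [0.006, 0, 0, 0, 1], [0.006, 0, 0, 0, 1]],
])

```text
clock: 17.05
position: [0.5806, -0.0381, 0.0513]
ee_rot: [-0.0, 0.995, 0.095, 0.0]
contact_force: [-0.1, 0.2, 0.2]
width: 0.0001
gripper_force: 0.4
```

```bash
python3 pj.py
```

```text
17.05 jig [-18.59879784   7.92228796] 0.051258717706026975 yaw 10.886899912282376 F jig [-0.01842559  0.23055309] 0.18656946500351415
```

Request:
move_arm([
  [[0.001, 0, 0, 0, 1], [0.002, 0, 0, 0, 1], [0.003, 0, 0, 0, 1], [0.004, 0, 0, 0, 1], [0.004, 0, 0, 0, 1]],
])

```text
clock: 17.55
position: [0.5808, -0.038, 0.0512]
ee_rot: [0.0, 0.995, 0.095, -0.003]
contact_force: [-7.2, -1.3, 5.6]
width: -0.0001
gripper_force: 3.7
```

```bash
python3 pj.py
```

```text
17.55 jig [-18.39879553   8.05727118] 0.05123542681950023 yaw 10.92912011817696 F jig [-7.36817109  0.04639711] 5.5673258143102355
```

Request:
move_arm([
  [[-0.02, 0, 0, 0, 1], [-0.04, 0, -0.03, 0, 1], [-0.045, 0, -0.08, 0, 1], [-0.045, 0, -0.1, 0, 1], [-0.045, 0, -0.1, 0, 1], [-0.045, 0, -0.1, 0, 1]],
])

```text
clock: 18.15
position: [0.5486, -0.0444, 0.1313]
ee_rot: [0.0, 0.995, 0.095, 0.001]
contact_force: [1.2, 0.2, -0.5]
width: -0.0003
gripper_force: 0.0
```

```bash
python3 pj.py; python3 blk.py; cp pics/w7.png pics/w8.png
```

```text
18.15 jig [-51.28830542   7.84752477] 0.13128264001785125 yaw 10.891093629872582 F jig [1.17429408 0.00464366] -0.5210719278332907
18.15 [ 0.54855307 -0.04439244  0.13128264] yaw 10.891093629872582 -0.0003061144482423366
```

View pics/w8.png

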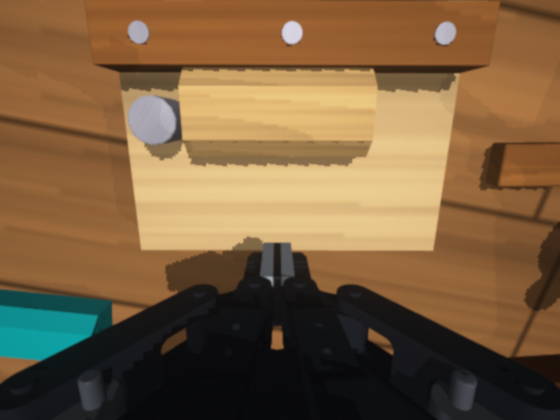

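The block lies flush along the fence with its left end (col 180) touching the dog's head (right edge about col 179). Now the bevel push.

Request:
move_arm([
  [[0.01, 0, 0.04, 0, 1], [0.02, 0, 0.07, 0, 1], [0.02, 0, 0.0775, 0, 1], [0.025, 0, 0.0775, 0, 1], [0.03, 0, 0.0775, 0, 1], [0.035, 0, 0.0775, 0, 1], [0.04, 0, 0.0775, 0, 1], [0.043, 0, 0.0775, 0, 1], [0.045, 0, 0.0775, 0, 1], [0.047, 0, 0.0775, 0, 1], [0.047, 0, 0.0775, 0, 1]],
])

```text
clock: 19.3
position: [0.5851, -0.0373, 0.0694]
ee_rot: [0.0, 0.995, 0.095, 0.0]
contact_force: [0.9, -0.4, 0.7]
width: 0.0003
gripper_force: 0.0
```

```bash
python3 pj.py
```

```text
19.3 jig [-14.03968877   7.87833178] 0.069396286815172 yaw 10.895857284271138 F jig [ 0.82292814 -0.53207095] 0.6516418752516852
```

Request:
move_arm([
  [[0.002, 0, 0, 0, 1], [0.004, 0, 0, 0, 1], [0.006, 0, 0, 0, 1], [0.006, 0, 0, 0, 1]],
])

```text
clock: 19.7
position: [0.5888, -0.0366, 0.0693]
ee_rot: [0.0, 0.995, 0.095, -0.001]
contact_force: [-2.6, -1.2, 3.1]
width: 0.0003
gripper_force: 1.9
```

```bash
python3 pj.py
```

```text
19.7 jig [-10.2790948    7.89113586] 0.06927154627060814 yaw 10.911419397721428 F jig [-2.74902662 -0.64829699] 3.149941379070603
```

Request:
move_arm([
  [[0.001, 0, 0, 0, 1], [0.002, 0, 0.0005, 0, 1], [0.003, 0, 0.001, 0, 1], [0.004, 0, 0.001, 0, 1], [0.004, 0, 0.001, 0, 1]],
])

```text
clock: 20.2
position: [0.589, -0.0366, 0.0692]
ee_rot: [0.0, 0.995, 0.095, -0.004]
contact_force: [-10.2, -2.9, 11.7]
width: 0.0001
gripper_force: 8.0
```

```bash
python3 pj.py
```

```text
20.2 jig [-10.13181038   7.90006518] 0.06918262395970036 yaw 10.94723955550001 F jig [-10.59345702  -0.88169969] 11.71149846100317
```

Request:
move_arm([
  [[0.001, 0, 0, 0, 1], [0.002, 0, 0, 0, 1], [0.003, 0, 0, 0, 1], [0.003, 0, 0, 0, 1], [0.003, 0, 0, 0, 1]],
])

```text
clock: 20.7
position: [0.589, -0.0365, 0.0692]
ee_rot: [0.0, 0.995, 0.096, -0.006]
contact_force: [-14.0, -5.1, 15.6]
width: 0.0004
gripper_force: 10.7
```

```bash
python3 pj.py
```

```text
20.7 jig [-10.05343109   7.96439469] 0.06916196801648924 yaw 10.97595154174499 F jig [-14.66334113  -2.3619509 ] 15.572730123240596
```

Request:
move_arm([
  [[0.001, 0, 0, 0, 1], [0.0015, 0, -0.0006, 0, 1], [0.002, 0, -0.001, 0, 1], [0.002, 0, -0.001, 0, 1], [0.002, 0, -0.001, 0, 1]],
])

```text
clock: 21.2
position: [0.5891, -0.0365, 0.0692]
ee_rot: [0.001, 0.995, 0.096, -0.008]
contact_force: [-16.3, -5.6, 13.9]
width: -0.0001
gripper_force: 10.7
```

```bash
python3 pj.py; python3 blk.py; python3 - <<'E'
import cv2,numpy as np
h=cv2.cvtColor(cv2.imread("pics/w7.png"),cv2.COLOR_BGR2HSV)
from rig import manip
from h import *
s=manip.get_state();print(s['contact_force'],s['position'],s['qd'].round(3))
E
```

```text
21.2 jig [-9.97835101  7.96367714] 0.06923330224019392 yaw 10.98772260130599 F jig [-17.10896798  -2.45220127] 13.896778352570571
21.2 [ 0.58909578 -0.03646686  0.0692333 ] yaw 10.98772260130599 -5.9644608052321215e-05
[-15.34093318  -6.17166485  13.49239502] [ 0.58909655 -0.03646306  0.06923835] [ 0.001 -0.001 -0.     0.002 -0.    -0.   ]
```

```bash
python3 -c "
from rig import manip
print(manip.sign_off())"
```

```text
the job is handed in; nothing more can be done
None
```

The job is handed in: the dog is home in the hole and the block is flush on fence and bed with its end at the dog, held by a steady bevel push of about 17 N towards the fence and 14 N down; the sign-off returned no verdict.

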